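# Turn the valuables insert the right way round

## Robot

A 7-joint arm with a two-finger parallel gripper is mounted at the origin on the work surface. World frame = base frame: x ahead of the robot, y to its left, z up, the work surface at z = 0. Lengths are in m, angles in rad, forces in N, time in s.
With the tool pointing down it reaches from about 0.4 to 0.85 m from the base axis. Payload 10.4 kg.
Tool frame: the origin (TCP) lies on the centre line of the jaws, within the pads' length; the fingertips stand 19 mm ahead of it and the grasp point (between the pads) is the TCP; z points along the fingers, y is the direction in which the jaws open and shut (so a half turn about z gives the same grasp; the last joint's range is limited). The gripper opens to 87 mm and grips with 3 to 60 N. Pads are 19 mm wide; open, the fingers measure 117 mm over their backs; the gripper's body (75 mm by 190 mm) begins 51 mm behind the grasp point.
Start: joints at [1.324, 0.332, -0.065, 1.46, 0.022, 1.35, -0.088], TCP at [0.139, -0.609, 0.242] pointing down, gripper open.
Joint ranges: [-2.6, 2.6], [-0.5, 2.12], [-1.47, 1.34], [0.16, 2.42], [-1.27, 4.41], [0.06, 2.06], [-2.6, 2.6]. Speed limits (rad/s): [2.22, 2.22, 2.79, 2.79, 3.14, 3.14, 3.14].

## Interface

Orientations are given as a rotation vector (axis times angle).
In Python, from workcell import * gives the robot as it stands. The module is installed in compiled form; this text tells all that it offers.
- The arm moves only by the tool send_rows, never from a script. Its argument "motion" is a list of rows, each a list of 7 numbers: the shift along the world's x, y, z in cm, then the turn, a rotation vector about the world's x, y, z in degrees, then the finger opening in cm, from 0 to 8.7. In form: [[tx, ty, tz, rx, ry, rz, jaw], ...]. A call has exactly 5 rows; each row shifts and turns the pose as measured when the row begins; what a row does not reach is not made up. A row lasts 1/12 s, in which the tool goes at most 41.7 mm and 7.16 degrees, less where a joint would pass 70% of its speed; a pose out of reach is approached as far as the arm can. A call is refused whole if a number of a shift passes 4.17 or a number of a turn 7.16, either way. A call with a gripper value outside its range is refused whole. The fingers move at their own pace and stop on an object; "grip_force" is the grip in N (left out, the last holds). Time passes only in rows, so rows that do not move let the fingers close, or fill a call up. It gives the time, the measured TCP pose, the force and the opening at its end, in the units of the state.
- sense(): the state, without advancing time (a new reading comes with each control period).
- get_image(name): name is "scene" or "top" or "wrist"; returns (picture, depth): 400x640x3 uint8, red, green, blue; 400x640 float32, m along the optical axis (not along the pixel's ray), 0 where there is no reading.
- camera_info(name): a dict with "mtx" (3x3 intrinsics, pixels), "camera_from_world" (4x4, takes a point from world to camera coordinates); the wrist camera has in their place "T_tool_cam" (4x4, takes a point from camera to tool coordinates, whose origin is the TCP and whose axes are the flange's). Camera axes: x right, y down, z forward; pixel columns grow to the right and rows downward; lengths in m; the calibration is good to about 2 mm. A picture is of the moment at which its call begins: read the wrist's pose just before it. camera_info takes no time and is no camera call.
- sign_off(): hands the job in, once; it reports no verdict.
The state is a dict: "clock": time; "joint_pos": joint angles; "qd": joint speeds; "joint_efforts": joint torques, N m; "ee_pos": TCP position; "ee_rot": TCP orientation; "force": force on the tool from outside, world axes, zero at the start; "ft_torque": the same for the moment, N m; "finger_gap": opening from 0.0 (shut) to 1.0 (fully open).
Only numpy, scipy, OpenCV 4.12 (cv2) and the standard library are available. Lean on these libraries where they do the work, as an engineer would, in place of code of your own. Each camera call takes 0.05 s, during which the arm holds its last target. There are 200 camera calls.

## Task

In the blue property box the lift-out insert sits the wrong way round. Lift it clear of the box by its white knob, keep it level, turn it half a turn and lower it fully home again, without dropping it, so that its orange end is at the orange end of the blue box. Leave the insert in the green box where it is, and let go at the end.

Things in the scene. Friction and masses are not known exactly. Their poses are not given: they have to be found in the camera images.
- blue_insert: Loose blue tub (watch, rings, key fixed inside), 0.25-0.5 kg: 90 (x) by 150 (y) mm, walls 36 high, foot bevelled 8 all round, +y end orange. Handle: white knob over the middle, 28 by 28 square (sides along x, y), 56 to 80 above the underside, on a 16 mm stem. Origin: centre of underside, z up. Starts in the blue box half a turn wrong (orange at the box's -y end); 34 mm of lift clears the rim.
- orange_end (a point): Middle of the top edge of the blue insert's orange end wall: 75 mm along the insert's +y from its origin, 36 mm above its underside.
- blue_box: Blue open box fixed to the desk. Inside 100 (x) by 160 (y) mm: 5 mm play per side. Walls 5 thick, rim 40 and inner floor 6 above the desk. A 16 mm thick orange block, rim high, covers its +y end outside. Origin: centre of underside, z up; y points left (desk +y) within 29 deg. Insert home: its underside is 6 mm above this origin, its rim 2 mm above the box's.
- green_insert: Green insert of the same shape and size, already the right way round in a like green box; leave it as it is. Origin: centre of its underside, z up, orange end at +y.
Things that resemble listed ones, but are neither listed nor needed, are in the scene too. Of the things shaped like the blue_box, the blue one is meant.

How it is judged:
On the way:
1. the blue insert is lifted clear: its underside is above the rim of the blue box (z of blue_insert in the frame of blue_box above 0.041 m), for 0.1 s.
At the end, for the whole second after the job is handed in: The blue insert rests on the floor of the blue box (underside under 10 mm above the box's underside, centres within 12 mm, tilt under 0.1 rad), the middle of its orange end over 60 mm along the box's +y and within 20 mm of its centre line; the green insert within 15 mm of its start (y of orange_end in the frame of blue_box above 0.06 m and x of orange_end in the frame of blue_box between -0.02 and 0.02 m and horizontal distance between blue_insert and blue_box below 0.012 m and z of blue_insert in the frame of blue_box below 0.01 m and angle between blue_insert's own z axis and vertical below 0.1 rad and linear speed of blue_insert below 0.02 m/s and distance of green_insert from where it was at the start of the episode below 0.015 m); the robot touches nothing.
It fails at once if the blue insert is let go while its underside is still more than 16 mm above the floor of the blue box (dropped) (z of blue_insert in the frame of blue_box above 0.022 m and contact force between the fingers and blue_insert below 0.05 N).
It fails at once if the blue insert is tipped more than 0.5 rad from level (angle between blue_insert's own z axis and vertical above 0.5 rad).
It fails at once if the green insert is moved more than 15 mm (distance of green_insert from where it was at the start of the episode above 0.015 m).
It also fails if it takes over 42 s, if anything falls off the work surface, if the arm or the gripper's body presses on something with over 40 N, if the wrist force passes 120 N, or if a joint passes its speed limit or range.

## Working session

There is one attempt and no reset: what is moved stays moved. The work goes in short steps, Python scripts to look and compute and a tool call to move; the robot and the scene stay as the last step left them, time stands still between calls to the robot, and variables do not carry over. Pictures are saved under pics/ and viewed, about 8 in all and at most 12, crops included, and the job is handed in when it is done.

Besides the shell and the picture viewer there is one more tool, called after "Emit:" as name(argument=value, ...) on one line, values as JSON. send_rows: Moves the arm, as the interface text tells. Its arguments: {"type":"object","properties":{"motion":{"type":"array"},"grip_force":{"type":"number"}},"required":["motion"]}

```bash
mkdir -p pics; cat > h.py <<'E'
from workcell import *
import numpy as np, cv2
def save(n,f): 
    p,d=get_image(n); cv2.imwrite(f'pics/{f}.png',p[:,:,::-1]); np.save(f'pics/{f}.npy',d); return p,d
def world(n,d):
    c=camera_info(n);K=np.array(c['mtx']);T=np.linalg.inv(np.array(c['camera_from_world']))
    v,u=np.mgrid[:400,:640]
    P=np.stack([(u-K[0,2])/K[0,0]*d,(v-K[1,2])/K[1,1]*d,d],-1)
    return P@T[:3,:3].T+T[:3,3]
E
python3 - <<'E'
from h import *
for n in ['scene','top']:
    save(n,n); c=camera_info(n); print(np.round(np.linalg.inv(c['camera_from_world']),3))
print(sense())
a=cv2.imread('pics/top.png');b=cv2.imread('pics/scene.png')
cv2.imwrite('pics/both.png',cv2.resize(np.vstack([a,b]),(480,600)))
E
```

```text
[[-0.731  0.523 -0.438  0.838]
 [ 0.682  0.546 -0.486  0.365]
 [-0.015 -0.654 -0.756  0.664]
 [ 0.     0.     0.     1.   ]]
[[ 0.004 -0.997  0.075  0.395]
 [-1.    -0.003  0.014 -0.031]
 [-0.014 -0.075 -0.997  1.049]
 [ 0.     0.     0.     1.   ]]
{'clock': 0.1, 'joint_pos': array([ 1.32439563,  0.33280676, -0.06472021,  1.46085455,  0.02160657,
        1.34990609, -0.08848649]), 'qd': array([-0.00066028, -0.00116409, -0.00126292, -0.00032635, -0.00059245,
        0.00038135,  0.00174653]), 'joint_efforts': array([ 1.69774314e-03, -6.24548650e+01,  2.48303474e-02, -3.90715957e+01,
       -6.14109356e-02,  3.65498965e-02,  7.13678401e-05]), 'ee_pos': array([ 0.13864581, -0.60909525,  0.24083606]), 'ee_rot': array([-3.12067956e+00, -3.50754090e-01,  3.14331714e-04]), 'force': array([-0.30804877,  0.62957536,  0.69494813]), 'ft_torque': array([ 0.04378302, -0.02513335, -0.02775327]), 'finger_gap': 1.0012672270263072}
```

View pics/top.png

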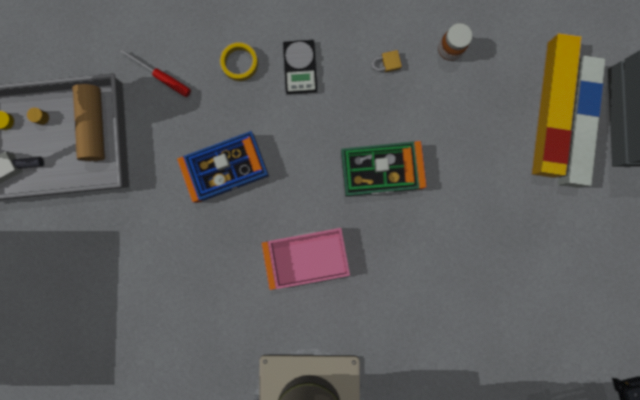

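View pics/scene.png

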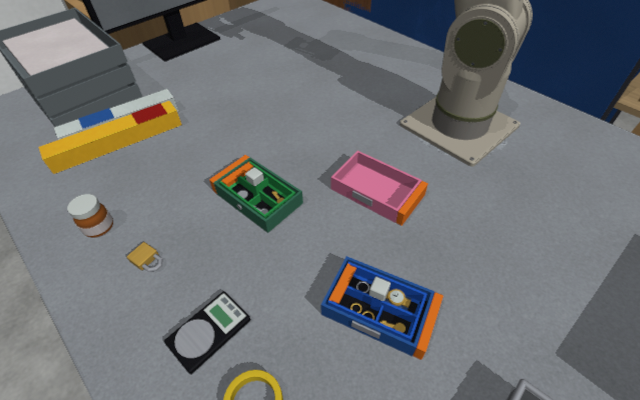

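```bash
cat > m.py <<'E'
from h import *
p=cv2.imread('pics/top.png');d=np.load('pics/top.npy');W=world('top',d)
hsv=cv2.cvtColor(p,cv2.COLOR_BGR2HSV)
roi=np.zeros((400,640),bool);roi[120:215,165:285]=1
H,S,V=[hsv[...,i].astype(int) for i in range(3)]
ora=roi&(H<14)&(S>190)&(V>120); blu=roi&(H>100)&(H<130)&(S>150)
wh=roi&(S<50)&(V>150)&(W[...,2]>.07)
c=camera_info('top');K=np.array(c['mtx']);T=np.linalg.inv(c['camera_from_world'])
def ray(uv,z):
    r=T[:3,:3]@np.linalg.inv(K)@[uv[0],uv[1],1]; return T[:3,3]+r*(z-T[2,3])/r[2]
v,u=np.nonzero(wh);print('knob',wh.sum(),W[wh].mean(0).round(4),np.median(W[wh][:,2]),'ray',ray((u.mean(),v.mean()),.086).round(4))
m=((ora|blu)&(W[...,2]>.033)).astype(np.uint8)
pts=W[m>0][:,:2].astype(np.float32);r=cv2.minAreaRect(pts);print('all',r)
n,l,s,ce=cv2.connectedComponentsWithStats(ora.astype(np.uint8))
for i in range(1,n):
    if s[i,4]>40:
        q=W[(l==i)&(W[...,2]>.03)]; print('orange',s[i],ce[i],q.mean(0),np.median(q[:,2]),cv2.minAreaRect(q[:,:2].astype(np.float32)), 'ray',ray(ce[i],.041))
cv2.imwrite('pics/crop.png',cv2.resize(p[115:215,160:290],None,fx=5,fy=5,interpolation=2))
E
python3 m.py
```

```text
knob 58 [0.554  0.1905 0.1182] 0.0850335770775208 ray [0.5595 0.1981 0.086 ]
all ((0.47623926401138306, 0.1475820690393448), (0.33772653341293335, 0.19839084148406982), 35.17102813720703)
```

View pics/crop.png

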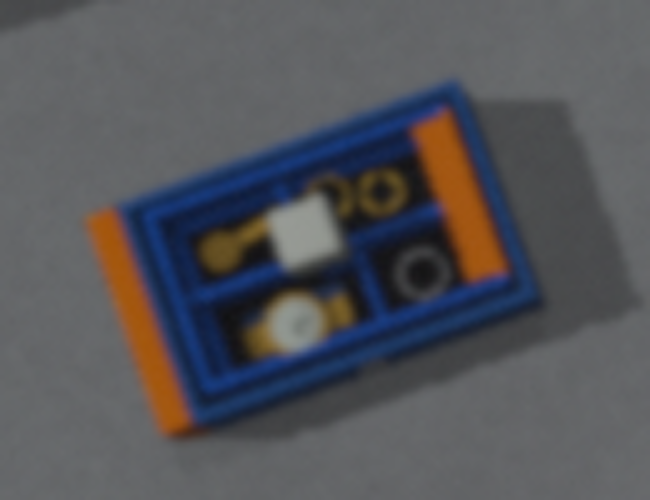

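Candidates for the box are the blue one (223,167), the green one (384,168) and the pink empty one (307,259). Only the first is blue, and the crop confirms it. Its box block is at the left (+y) end and the insert's orange wall is at the right, so the insert is the wrong way round.

```bash
sed -i 's/H<14)&(S>190)/H<16)\&(S>200)/; s/^wh=.*/wh=roi\&(S<50)\&(V>150)\&(W[...,2]>.075)\&(d>.1)/; s/(W\[...,2\]>.033)/(W[...,2]>.033)\&(d>.1)\&(W[...,2]<.06)/;s/(W\[...,2\]>.03)\]/(W[...,2]>.03)\&(d>.1)\]/' m.py
cat >> m.py <<'E'
n,l,s,ce=cv2.connectedComponentsWithStats(cv2.morphologyEx((ora|blu).astype(np.uint8),cv2.MORPH_CLOSE,np.ones((5,5))))
i=1+np.argmax(s[1:,4]);v,u=np.nonzero(l==i)
g=np.array([ray(t,.04)[:2] for t in zip(u,v)],np.float32);print('rect',cv2.minAreaRect(g),cv2.boxPoints(cv2.minAreaRect(g)))
t=sense();print(t['ee_pos'],t['joint_pos'],camera_info('wrist'))
E
python3 m.py
```

```text
knob 56 [0.5597 0.1984 0.085 ] 0.08498527255106941 ray [0.5595 0.1982 0.086 ]
all ((0.5550487637519836, 0.20299464464187622), (0.1091310903429985, 0.18283937871456146), 20.755117416381836)
orange [244 139  16  31 219] [251.51598174 154.13242009] [0.58291454 0.13455777 0.04112862] 0.04104234950670527 ((0.583336353302002, 0.13480034470558167), (0.07265119254589081, 0.017052004113793373), 20.312204360961914) ray [0.58291896 0.1346167  0.041     ]
orange [179 158  18  43 173] [187.34104046 179.36416185] [0.52378757 0.28369854 0.03885394] 0.03896674400322664 ((0.5236354470252991, 0.2835731506347656), (0.10557924956083298, 0.00960342027246952), 20.291391372680664) ray [0.52352523 0.28303971 0.041     ]
rect ((0.5538127422332764, 0.20213785767555237), (0.10991036146879196, 0.1821567565202713), 20.7333927154541) [[0.47017303 0.2678626 ]
 [0.5346601  0.09750268]
 [0.6374525  0.13641313]
 [0.5729654  0.30677304]]
[ 0.13864581 -0.60909525  0.24083606] [ 1.32439563  0.33280676 -0.06472021  1.46085455  0.02160657  1.34990609
 -0.08848649] {'mtx': array([[324.39102331,   0.        , 322.37349464],
       [  0.        , 324.39102331, 198.23083458],
       [  0.        ,   0.        ,   1.        ]]), 'T_tool_cam': array([[-8.26088490e-04, -9.63522258e-01, -2.67626934e-01,
         7.19673866e-02],
       [ 9.99999640e-01, -7.43487998e-04, -4.09977260e-04,
         7.42633713e-04],
       [ 1.96044802e-04, -2.67627176e-01,  9.63522525e-01,
        -1.42311216e-01],
       [ 0.00000000e+00,  0.00000000e+00,  0.00000000e+00,
         1.00000000e+00]])}
```

Emit:
send_rows(motion=[[3.7,1.5,0,0,0,0,8.7],[3.7,1.5,0,0,0,0,8.7],[3.7,1.5,0,0,0,0,8.7],[3.7,1.5,0,0,0,0,8.7],[3.7,1.5,0,0,0,0,8.7]])

```text
clock: 0.52
ee_pos: [0.316, -0.535, 0.2385]
ee_rot: [-3.122, -0.318, 0.012]
force: [-0.3, -0.4, 0.3]
finger_gap: 1.0
```

Emit:
send_rows(motion=[[3.0,2.6,0,0,0,0,8.7],[3.0,2.6,0,0,0,0,8.7],[3.0,2.6,0,0,0,0,8.7],[3.0,2.6,0,0,0,0,8.7],[3.0,2.6,0,0,0,0,8.7]])

```text
clock: 0.93
ee_pos: [0.4726, -0.3985, 0.2359]
ee_rot: [-3.12, -0.316, 0.015]
force: [0.1, -0.5, 0.9]
finger_gap: 1.0
```

Emit:
send_rows(motion=[[2.0,3.4,0,0,0,0,8.7],[2.0,3.4,0,0,0,0,8.7],[2.0,3.4,0,0,0,0,8.7],[2.0,3.4,0,0,0,0,8.7],[2.0,3.4,0,0,0,0,8.7]])

```text
clock: 1.35
ee_pos: [0.577, -0.2198, 0.2334]
ee_rot: [-3.118, -0.315, 0.019]
force: [0.9, -0.3, -0.5]
finger_gap: 0.999
```

Emit:
send_rows(motion=[[0,4.0,0.2,0,0,2,8.7],[0,4.0,0.2,0,0,2,8.7],[0,4.0,0.2,0,0,2,8.7],[0,4.0,0.1,0,0,2,8.7],[0,4.0,0.1,0,0,1,8.7]])

```text
clock: 1.77
ee_pos: [0.5778, -0.0116, 0.2383]
ee_rot: [-3.081, -0.569, 0.025]
force: [0.8, -0.2, 0.6]
finger_gap: 1.0
```

Emit:
send_rows(motion=[[-0.4,3.5,0,0,0,0,7],[-0.4,3.5,0,0,0,0,7],[-0.4,3.5,0,0,0,0,7],[-0.4,3.5,0,0,0,0,7],[-0.4,3.5,0,0,0,0,7]])

```text
clock: 2.18
ee_pos: [0.5548, 0.1734, 0.2373]
ee_rot: [-3.08, -0.574, 0.028]
force: [-0.3, -1.1, -0.2]
finger_gap: 0.815
```

Emit:
send_rows(motion=[[0,2.5,0,0,0,0,7],[0,1.5,0,0,0,0,7],[0,0,0,0,0,0,7],[0,0,0,0,0,0,7],[0,0,0,0,0,0,7]])

```text
clock: 2.6
ee_pos: [0.5499, 0.2252, 0.2358]
ee_rot: [-3.072, -0.595, 0.033]
force: [-0.7, -0.4, 0.1]
finger_gap: 0.805
```

```bash
cat >> h.py <<'E'
from scipy.spatial.transform import Rotation as Ro
def fix(yaw):
    "turn (deg, world rotvec) to bring the tool to point straight down with tool x at yaw"
    a=np.deg2rad(yaw);G=np.c_[[np.cos(a),np.sin(a),0],[np.sin(a),-np.cos(a),0],[0,0,-1]]
    return np.rad2deg((Ro.from_matrix(G)*Ro.from_rotvec(sense()['ee_rot']).inv()).as_rotvec())
def wristT():
    s=sense();M=np.eye(4);M[:3,:3]=Ro.from_rotvec(s['ee_rot']).as_matrix();M[:3,3]=s['ee_pos']
    return M@np.array(camera_info('wrist')['T_tool_cam'])
E
python3 - <<'E'
from h import *
s=sense();print(s['clock'],s['ee_pos'],s['joint_pos'],fix(20.7),s['finger_gap'])
T=wristT();np.save('pics/w1T.npy',T);save('wrist','w1')
E
```

```text
2.6 [0.54985212 0.22523289 0.23584134] [ 0.03510612  0.34372052 -0.61752314  1.51211605  0.18130151  1.36450604
 -1.78301945] [-0.47298585 -1.31598074 -1.21391378] 0.8048769479247333
```

View pics/w1.png

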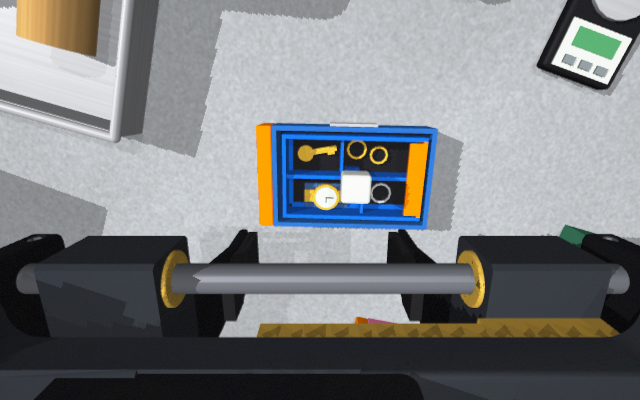

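```bash
cat > w.py <<'E'
from h import *
import sys
def meas(f,T,box):
    p=cv2.imread(f'pics/{f}.png');K=np.array(camera_info('wrist')['mtx'])
    H,S,V=[cv2.cvtColor(p,cv2.COLOR_BGR2HSV)[...,i].astype(int) for i in range(3)]
    roi=np.zeros((400,640),bool);x0,y0,x1,y1=box;roi[y0:y1,x0:x1]=1
    d=np.load(f'pics/{f}.npy');v,u=np.mgrid[:400,:640]
    P=np.stack([(u-K[0,2])/K[0,0]*d,(v-K[1,2])/K[1,1]*d,d],-1)@T[:3,:3].T+T[:3,3];Z=P[...,2]
    ora=roi&(H<20)&(S>200)&(V>120);blu=roi&(H>100)&(H<130)&(S>130);wh=roi&(S<40)&(V>160)
    return P,Z,ora,blu,wh,d
if __name__=='__main__':
    f='w1';P,Z,ora,blu,wh,d=meas(f,np.load('pics/w1T.npy'),(235,110,460,235))
    k=wh&(Z>.075)&(Z<.095)&(d>.05);print('knob',k.sum(),P[k].mean(0),cv2.minAreaRect(P[k][:,:2].astype(np.float32)))
    b=(ora|blu)&(Z>.035)&(Z<.05)&(d>.05);print('box',cv2.minAreaRect(P[b][:,:2].astype(np.float32)),np.median(Z[b]))
    n,l,s,ce=cv2.connectedComponentsWithStats((ora&(Z>.035)&(Z<.05)).astype(np.uint8))
    for i in range(1,n):
        if s[i,4]>200:q=P[l==i];print('orange',ce[i],cv2.minAreaRect(q[:,:2].astype(np.float32)),np.median(q[:,2]))
E
python3 w.py
```

```text
knob 862 [0.55816674 0.19758079 0.08472437] ((0.55730140209198, 0.19693884253501892), (0.02730758860707283, 0.02752135694026947), 20.36552619934082)
box ((0.5530067682266235, 0.20415383577346802), (0.11019408702850342, 0.1859571933746338), 20.78676414489746) 0.03944420088860284
orange [265.17728532 179.71006464] ((0.5235255360603333, 0.284369558095932), (0.10822714865207672, 0.015008518472313881), 20.84020233154297) 0.0392106714661723
```

Emit:
send_rows(motion=[[0.5,-1.6,0,-0.4,-1.2,-1.1,7],[0.3,-1.2,0,0,0,0,7],[0,0,-2,0,0,0,7],[0,0,-2,0,0,0,7],[0,0,-1,0,0,0,7]])

```text
clock: 3.07
ee_pos: [0.5626, 0.1848, 0.1872]
ee_rot: [3.091, 0.546, 0.009]
force: [-0.9, 0.2, 0.2]
finger_gap: 0.807
```

```bash
python3 -c "
from h import *
s=sense();print(s['ee_pos'],fix(20.8),(np.array([.558,.1975,.074])-s['ee_pos'])*100)"
```

```text
[0.56260831 0.18480986 0.18720322] [0.12483587 0.34184785 0.77870937] [ -0.46083141   1.26901423 -11.32032243]
```

Emit:
send_rows(motion=[[-0.2,0.6,-2,0,0.2,0.4,7],[-0.1,0.4,-2,0,0,0.2,7],[0,0,-1.5,0,0,0,7],[0,0,-1,0,0,0,7],[0,0,0,0,0,0,7]])

```text
clock: 3.48
ee_pos: [0.5614, 0.1849, 0.1182]
ee_rot: [3.087, 0.545, 0.001]
force: [-0.0, -0.4, -0.4]
finger_gap: 0.803
```

```bash
python3 -c "
from h import *
s=sense();print(s['ee_pos'],fix(20.8),(np.array([.558,.1975,.074])-s['ee_pos'])*100)"
```

```text
[0.56140993 0.18490476 0.11822586] [0.35988121 0.09369734 0.79613211] [-0.34099322  1.25952445 -4.42258648]
```

Emit:
send_rows(motion=[[-0.2,0.7,0,0.2,0,0.4,7],[-0.1,0.5,0,0,0,0.2,7],[0,0,0,0,0,0,7],[0,0,0,0,0,0,7],[0,0,0,0,0,0,7]])

```text
clock: 3.9
ee_pos: [0.5601, 0.1971, 0.1217]
ee_rot: [3.089, 0.56, 0.008]
force: [0.8, -0.9, -0.8]
finger_gap: 0.806
```

```bash
cat > g.py <<'E'
from h import *
import sys
a=[float(x) for x in sys.argv[1:]]
s=sense();print(s['clock'],s['ee_pos'],'turn',fix(a[3]).round(2),'cm',((np.array(a[:3])-s['ee_pos'])*100).round(2),s['joint_pos'][6],s['force'].round(1),s['finger_gap'])
E
python3 g.py .558 .1975 .074 20.8
```

```text
3.9 [0.56008257 0.19709739 0.12168875] turn [0.1  0.3  0.25] cm [-0.21  0.04 -4.77] -1.8105741540512763 [ 0.8 -0.9 -0.8] 0.8062984598509295
```

Emit:
send_rows(motion=[[-0.2,0,-1.2,0.1,0.2,0.2,7],[0,0,-1.2,0,0,0,7],[0,0,-1.2,0,0,0,7],[0,0,-0.6,0,0,0,7],[0,0,0,0,0,0,7]])

```text
clock: 4.32
ee_pos: [0.558, 0.197, 0.0759]
ee_rot: [3.09, 0.566, 0.005]
force: [-0.4, -0.6, -0.4]
finger_gap: 0.808
```

```bash
python3 g.py .558 .1975 .074 20.8
```

```text
4.3167 [0.55799626 0.19700836 0.07592257] turn [-0.02  0.17  0.02] cm [ 0.    0.05 -0.19] -1.829647409938136 [-0.4 -0.6 -0.4] 0.8082562399050699
```

Emit:
send_rows(motion=[[0,0,-0.1,0,0,0,2],[0,0,0,0,0,0,2],[0,0,0,0,0,0,2],[0,0,0,0,0,0,2],[0,0,0,0,0,0,2]], grip_force=40)

```text
clock: 4.73
ee_pos: [0.5578, 0.1968, 0.0741]
ee_rot: [3.09, 0.566, 0.002]
force: [0.0, 0.3, -0.4]
finger_gap: 0.515
```

Emit:
send_rows(motion=[[0,0,0,0,0,0,1],[0,0,0,0,0,0,1],[0,0,0,0,0,0,1],[0,0,0,0,0,0,1],[0,0,0,0,0,0,1]])

```text
clock: 5.15
ee_pos: [0.5582, 0.197, 0.0749]
ee_rot: [3.09, 0.566, 0.005]
force: [-0.3, 0.3, -0.8]
finger_gap: 0.319
```

```bash
python3 g.py .558 .1975 .074 20.8
```

```text
5.15 [0.55818289 0.19704065 0.07488406] turn [-0.03  0.17  0.03] cm [-0.02  0.05 -0.09] -1.8301937936206194 [-0.3  0.3 -0.8] 0.31873189100734783
```

Emit:
send_rows(motion=[[0,0,0,0,0,0,1],[0,0,0.5,0,0,0,1],[0,0,0.8,0,0,0,1],[0,0,0.8,0,0,0,1],[0,0,0.8,0,0,0,1]])

```text
clock: 5.57
ee_pos: [0.5563, 0.1962, 0.1037]
ee_rot: [3.089, 0.566, -0.004]
force: [1.8, 0.4, -3.1]
finger_gap: 0.318
```

Emit:
send_rows(motion=[[0,0,1.2,0,0,0,1],[0,0,1.2,0,0,0,1],[0,0,1.2,0,0,0,1],[0,0,0.8,0,0,0,1],[0,0,0.2,0,0,0,1]])

```text
clock: 5.98
ee_pos: [0.5571, 0.1967, 0.158]
ee_rot: [3.09, 0.567, 0.003]
force: [0.8, -0.3, -2.6]
finger_gap: 0.316
```

```bash
python3 g.py .558 .1975 .145 20.8
```

```text
5.9833 [0.55711671 0.19670428 0.15801239] turn [0.   0.1  0.02] cm [ 0.09  0.08 -1.3 ] -1.7871577836004147 [ 0.8 -0.3 -2.6] 0.31629953609621475
```

Emit:
send_rows(motion=[[0,0,0,0,0,3,1],[0,0,0,0,0,6,1],[0,0,0,0,0,7,1],[0,0,0,0,0,7,1],[0,0,0,0,0,7,1]])

```text
clock: 6.4
ee_pos: [0.5578, 0.197, 0.1609]
ee_rot: [2.83, 1.365, 0.008]
force: [0.7, -0.1, -4.0]
finger_gap: 0.313
```

Emit:
send_rows(motion=[[0,0,0,0,0,7,1],[0,0,0,0,0,7,1],[0,0,0,0,0,7,1],[0,0,0,0,0,7,1],[0,0,0,0,0,7,1]])

```text
clock: 6.82
ee_pos: [0.5574, 0.1966, 0.1611]
ee_rot: [-2.272, -2.168, -0.006]
force: [-0.6, -0.5, -4.1]
finger_gap: 0.316
```

```bash
python3 g.py .558 .1975 .145 90
```

```text
6.8167 [0.55741465 0.19655478 0.16111478] turn [-0.21  0.12  2.7 ] cm [ 0.06  0.09 -1.61] -0.6857256080065003 [-0.6 -0.5 -4.1] 0.3160476827026005
```

Yaw is now 87.3° and the target is 200.8°.

Emit:
send_rows(motion=[[0,0,0,0,0,7,1],[0,0,0,0,0,7,1],[0,0,0,0,0,7,1],[0,0,0,0,0,7,1],[0,0,0,0,0,7,1]])

```text
clock: 7.23
ee_pos: [0.5572, 0.1957, 0.1613]
ee_rot: [-1.495, -2.76, -0.004]
force: [-0.5, -0.2, -2.9]
finger_gap: 0.322
```

Emit:
send_rows(motion=[[0,0,0,0,0,7,1],[0,0,0,0,0,7,1],[0,0,0,0,0,7,1],[0,0,0,0,0,7,1],[0,0,0,0,0,7,1]])

```text
clock: 7.65
ee_pos: [0.5573, 0.1945, 0.1614]
ee_rot: [-0.575, -3.086, -0.0]
force: [-0.2, 0.5, -3.0]
finger_gap: 0.313
```

Emit:
send_rows(motion=[[0,0,0,0,0,7,1],[0,0,0,0,0,7,1],[0,0,0,0,0,7,1],[0,0,0,0,0,7,1],[0,0,0,0,0,3,1]])

```text
clock: 8.07
ee_pos: [0.5576, 0.1928, 0.1614]
ee_rot: [0.299, -3.125, 0.004]
force: [0.0, -0.2, -3.2]
finger_gap: 0.317
```

```bash
python3 g.py .5558 .1967 .158 200.8
```

```text
8.0667 [0.55755171 0.19284836 0.16143511] turn [ 0.16 -0.12  9.87] cm [-0.18  0.39 -0.34] 0.9856973028562188 [ 0.  -0.2 -3.2] 0.31713128071313484
```

Emit:
send_rows(motion=[[-0.1,0.2,0,0.1,-0.1,5,1],[-0.1,0.2,0,0,0,3,1],[0,0,0,0,0,0,1],[0,0,0,0,0,0,1],[0,0,0,0,0,0,1]])

```text
clock: 8.48
ee_pos: [0.5559, 0.1953, 0.1611]
ee_rot: [0.524, -3.096, 0.003]
force: [0.9, 0.6, -3.5]
finger_gap: 0.318
```

```bash
python3 g.py .5558 .1967 .158 200.8; python3 - <<'E'
from h import *
np.save('pics/w2T.npy',wristT());save('wrist','w2');save('top','top2');save('scene','sc2')
a=cv2.imread('pics/w2.png');b=cv2.imread('pics/sc2.png')
cv2.imwrite('pics/both2.png',np.vstack([cv2.resize(a,(480,300)),cv2.resize(b,(480,300))]))
E
```

```text
8.4833 [0.55590096 0.19525865 0.16109312] turn [ 0.12 -0.08  1.59] cm [-0.01  0.14 -0.31] 1.1117369333634761 [ 0.9  0.6 -3.5] 0.31817320534150245
```

View pics/both2.png

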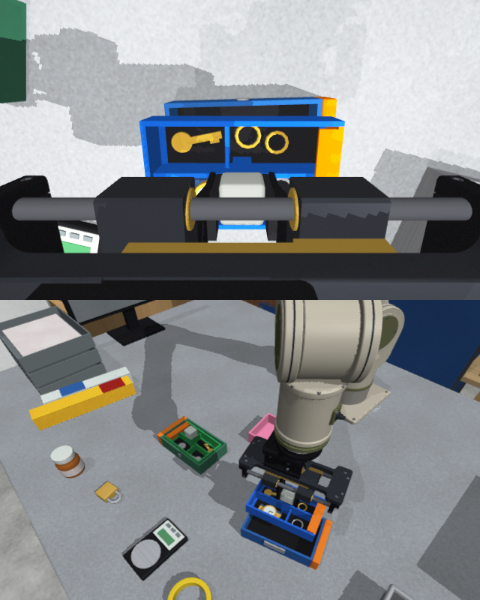

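The insert is held level with its orange end toward the box's orange block. Next I measure the lateral alignment of its rim against the box.

```bash
python3 - <<'E'
from w import *
P,Z,ora,blu,wh,d=meas('w2',np.load('pics/w2T.npy'),(170,120,470,238))
a=np.deg2rad(20.8);ex=np.array([np.cos(a),np.sin(a)]);ey=np.array([-np.sin(a),np.cos(a)])
o=np.array([.5558,.1967])
for n,lo,hi in [('ins',.115,.14),('box',.034,.045)]:
    m=(ora|blu)&(Z>lo)&(Z<hi)&(d>.05);q=P[m];X=(q[:,:2]-o)@ex;Y=(q[:,:2]-o)@ey
    print(n,m.sum(),'z',np.percentile(q[:,2],[5,50,95]).round(4),'x',np.percentile(X,[.5,99.5]).round(4),'y',np.percentile(Y,[.5,99.5]).round(4))
    # far edge line yaw
    bins=np.arange(-.06,.06,.004);e=[(c,np.percentile(X[abs(Y-c)<.002],99)) for c in bins if (abs(Y-c)<.002).sum()>5]
    e=np.array(e);k=np.polyfit(e[:,0],e[:,1],1);print('edge x=%.4f slope deg %.2f'%(k[1],np.rad2deg(k[0])))
    for s,c in (('lo',1),('hi',99)):
        b=np.percentile(Y[(X>.02)],c);print(s,round(b,4))
    zz=np.c_[X,Y,np.ones(len(X))]; print('tilt',np.linalg.lstsq(zz,q[:,2],rcond=None)[0].round(4))
E
```

```text
ins 5817 z [0.1161 0.1255 0.1283] x [-0.049   0.0004] y [-0.0761  0.0723]
edge x=-0.0026 slope deg 1.62Traceback (most recent call last):
  File "<stdin>", line 12, in <module>
    return _quantile_unchecked(
        a, q, axis, out, overwrite_input, method, keepdims, weights)
    return _ureduce(a,
                    func=_quantile_ureduce_func,
    ...<5 lines>...
                    overwrite_input=overwrite_input,
                    method=method)
    r = func(a, **kwargs)
    result = _quantile(arr,
                       quantiles=q,
    ...<2 lines>...
                       out=out,
                       weights=wgt)
    slices_having_nans = np.isnan(arr[-1, ...])
                                  ~~~^^^^^^^^^
IndexError: index -1 is out of bounds for axis 0 with size 0
```

```bash
cat > e.py <<'E'
from w import *
def run(f,ilo,ihi):
    P,Z,ora,blu,wh,d=meas(f,np.load(f'pics/{f}T.npy'),(170,120,480,238))
    a=np.deg2rad(20.8);ex=np.array([np.cos(a),np.sin(a)]);ey=np.array([-np.sin(a),np.cos(a)]);o=np.array([.5558,.1967])
    for n,lo,hi,ys in [('ins',ilo,ihi,(-.06,.06)),('box',.034,.045,(-.07,.07))]:
        m=(ora|blu)&(Z>lo)&(Z<hi)&(d>.05);q=P[m];X=(q[:,:2]-o)@ex;Y=(q[:,:2]-o)@ey
        e=np.array([(c,np.percentile(X[abs(Y-c)<.003],3)) for c in np.arange(*ys,.006) if (abs(Y-c)<.003).sum()>8])
        k=np.polyfit(e[:,0],e[:,1],1)
        print(n,m.sum(),'far edge x=%.4f slope %.2f deg'%(k[1],-np.rad2deg(k[0])),'y',np.percentile(Y,[1,99]).round(4),'ztop',np.percentile(q[:,2],[50,90,99]).round(4))
if __name__=='__main__':
    import sys; run(sys.argv[1],float(sys.argv[2]),float(sys.argv[3]))
E
python3 e.py w2 .122 .135
```

```text
ins 3500 far edge x=-0.0469 slope -1.75 deg y [-0.076   0.0712] ztop [0.1271 0.1282 0.1325]
box 1692 far edge x=-0.0545 slope -0.04 deg y [-0.0838  0.0899] ztop [0.0391 0.04   0.0409]
```

Emit:
send_rows(motion=[[0,0.1,-1,0.1,0,1,1],[0,0,-1,0,0,0.4,1],[0,0,-1,0,0,0,1],[0,0,-0.5,0,0,0,1],[0,0,0,0,0,0,1]])

```text
clock: 9.05
ee_pos: [0.5556, 0.196, 0.1218]
ee_rot: [0.564, -3.089, 0.001]
force: [-0.4, 0.5, -3.3]
finger_gap: 0.314
```

```bash
python3 g.py .5558 .1967 .12 200.8; python3 - <<'E'
from h import *
np.save('pics/w3T.npy',wristT());save('wrist','w3')
E
python3 e.py w3 .085 .1
```

```text
9.05 [0.55562976 0.19599074 0.12178019] turn [ 0.05 -0.09  0.1 ] cm [ 0.02  0.07 -0.18] 1.1097105801825442 [-0.4  0.5 -3.3] 0.31410385065328944
ins 3082 far edge x=-0.0469 slope -0.27 deg y [-0.0759  0.0711] ztop [0.0879 0.0889 0.0933]
box 2166 far edge x=-0.0545 slope -0.04 deg y [-0.0837  0.0871] ztop [0.0391 0.04   0.0407]
```

Emit:
send_rows(motion=[[0.1,0.2,0,0,0,0.1,1],[0,0.05,-0.6,0,0,0,1],[0,0,-0.6,0,0,0,1],[0,0,-0.2,0,0,0,1],[0,0,0,0,0,0,1]])

```text
clock: 9.52
ee_pos: [0.5572, 0.1992, 0.1074]
ee_rot: [0.567, -3.089, 0.0]
force: [0.3, 0.3, -3.7]
finger_gap: 0.316
```

```bash
python3 g.py .5569 .1988 .074 200.8; python3 - <<'E'
from h import *
np.save('pics/w4T.npy',wristT());save('wrist','w4')
E
python3 e.py w4 .065 .085
```

```text
9.5167 [0.55718047 0.1992408  0.10735559] turn [ 0.01 -0.04  0.01] cm [-0.03 -0.04 -3.34] 1.0974611735355457 [ 0.3  0.3 -3.7] 0.31619050929755493
ins 4681 far edge x=-0.0443 slope -0.17 deg y [-0.0732  0.0729] ztop [0.0729 0.0742 0.0776]
box 3333 far edge x=-0.0545 slope -0.03 deg y [-0.0834  0.0866] ztop [0.0395 0.0433 0.0449]
```

Centred to about a millimetre. Lowering in slow steps.

Emit:
send_rows(motion=[[0,0,-0.5,0,0,0,1],[0,0,-0.5,0,0,0,1],[0,0,-0.5,0,0,0,1],[0,0,-0.3,0,0,0,1],[0,0,0,0,0,0,1]])

```text
clock: 9.98
ee_pos: [0.5574, 0.1991, 0.088]
ee_rot: [-0.566, 3.09, -0.0]
force: [0.1, -0.4, -3.4]
finger_gap: 0.316
```

```bash
python3 g.py .5569 .1990 .0745 200.8
```

```text
9.9833 [0.55742591 0.19913199 0.08798809] turn [0.01 0.01 0.02] cm [-0.05 -0.01 -1.35] 1.0841407789971662 [ 0.1 -0.4 -3.4] 0.3164322840419951
```

Emit:
send_rows(motion=[[0,0,-0.4,0,0,0,1],[0,0,-0.4,0,0,0,1],[0,0,-0.2,0,0,0,1],[0,0,-0.1,0,0,0,1],[0,0,0,0,0,0,1]])

```text
clock: 10.4
ee_pos: [0.5574, 0.1991, 0.0756]
ee_rot: [0.566, -3.09, 0.0]
force: [-0.2, -0.3, -4.1]
finger_gap: 0.315
```

```bash
python3 g.py .5569 .1990 .0745 200.8
```

```text
10.4 [0.55737069 0.19906837 0.07555037] turn [ 0.01 -0.01  0.02] cm [-0.05 -0.01 -0.11] 1.0757275347451698 [-0.2 -0.3 -4.1] 0.31541308601507023
```

Emit:
send_rows(motion=[[0,0,-0.1,0,0,0,1],[0,0,-0.1,0,0,0,1],[0,0,0,0,0,0,1],[0,0,0,0,0,0,1],[0,0,0,0,0,0,1]])

```text
clock: 10.82
ee_pos: [0.5579, 0.1995, 0.0757]
ee_rot: [-0.566, 3.089, -0.001]
force: [-0.5, -0.3, -3.9]
finger_gap: 0.32
```

```bash
python3 g.py .5569 .1990 .0745 200.8
```

```text
10.8167 [0.55794131 0.19946284 0.07566821] turn [0.03 0.09 0.03] cm [-0.1  -0.05 -0.12] 1.0745087024037305 [-0.5 -0.3 -3.9] 0.3195207882097906
```

Emit:
send_rows(motion=[[0,0,-0.2,0,0,0,1],[0,0,-0.2,0,0,0,1],[0,0,-0.2,0,0,0,1],[0,0,-0.2,0,0,0,1],[0,0,-0.2,0,0,0,1]])

```text
clock: 11.23
ee_pos: [0.5587, 0.1999, 0.0748]
ee_rot: [-0.563, 3.087, -0.009]
force: [-7.8, -6.5, 20.6]
finger_gap: 0.319
```

```bash
python3 g.py .5569 .1990 .0745 200.8;python3 - <<'E'
from h import *
np.save('pics/w5T.npy',wristT());save('wrist','w5')
E
python3 e.py w5 .0413 .05
```

```text
11.2333 [0.55873178 0.19993317 0.07477865] turn [0.29 0.26 0.12] cm [-0.18 -0.09 -0.03] 1.0681148419834574 [-7.8 -6.5 20.6] 0.3189476679489192
ins 1209 far edge x=-0.0427 slope -0.16 deg y [-0.0731  0.0756] ztop [0.0417 0.0425 0.0466]
box 9788 far edge x=-0.0545 slope 0.01 deg y [-0.0837  0.0861] ztop [0.0393 0.0414 0.0425]
```

It is firmly on the floor: 20 N of push, and the insert rim reads about 2 mm above the box rim. Easing off and opening.

Emit:
send_rows(motion=[[0,0,0,0,0,0,1],[0,0,0,0,0,0,2.8],[0,0,0,0,0,0,5],[0,0,0,0,0,0,6.5],[0,0,0,0,0,0,6.5]])

```text
clock: 11.7
ee_pos: [0.5596, 0.2006, 0.0759]
ee_rot: [-0.563, 3.084, -0.008]
force: [0.2, -0.3, -0.4]
finger_gap: 0.465
```

Emit:
send_rows(motion=[[0,0,0,0,0,0,6.5],[0,0,0,0,0,0,6.5],[0,0,0.5,0,0,0,6.5],[0,0,1,0,0,0,6.5],[0,0,2,0,0,0,6.5]])

```text
clock: 12.12
ee_pos: [0.558, 0.1998, 0.1092]
ee_rot: [-0.564, 3.089, -0.009]
force: [0.3, -0.3, 0.2]
finger_gap: 0.731
```

Emit:
send_rows(motion=[[0,0,3,0,0,0,6.5],[0,0,3,0,0,0,6.5],[0,0,3,0,0,0,6.5],[0,0,3,0,0,0,6.5],[0,0,2,0,0,0,6.5]])

```text
clock: 12.53
ee_pos: [0.5557, 0.2002, 0.2586]
ee_rot: [0.568, -3.089, 0.007]
force: [0.7, 1.0, -0.4]
finger_gap: 0.745
```

Emit:
send_rows(motion=[[-1,-3,0,0,0,0,6.5],[-1,-3,0,0,0,0,6.5],[-1,-3,0,0,0,0,6.5],[-1,-3,0,0,0,0,6.5],[0,0,0,0,0,0,6.5]])

```text
clock: 12.95
ee_pos: [0.5139, 0.0821, 0.2688]
ee_rot: [-0.58, 3.078, -0.005]
force: [1.4, -0.9, -0.5]
finger_gap: 0.744
```

```bash
python3 g.py .5569 .1990 .0745 200.8;python3 - <<'E'
from h import *
save('scene','sc3');save('top','top3');p=cv2.imread('pics/sc3.png');q=cv2.imread('pics/top3.png')
cv2.imwrite('pics/fin.png',np.vstack([cv2.resize(p[220:400,240:500],None,fx=2,fy=2)[:300],cv2.resize(q[100:250,160:420],None,fx=2,fy=2)]))
E
```

```text
12.95 [0.51391803 0.08208052 0.26877829] turn [ 0.06  0.57 -0.53] cm [  4.3   11.69 -19.43] 1.4481684264384342 [ 1.4 -0.9 -0.5] 0.7440778389411511
```

View pics/fin.png

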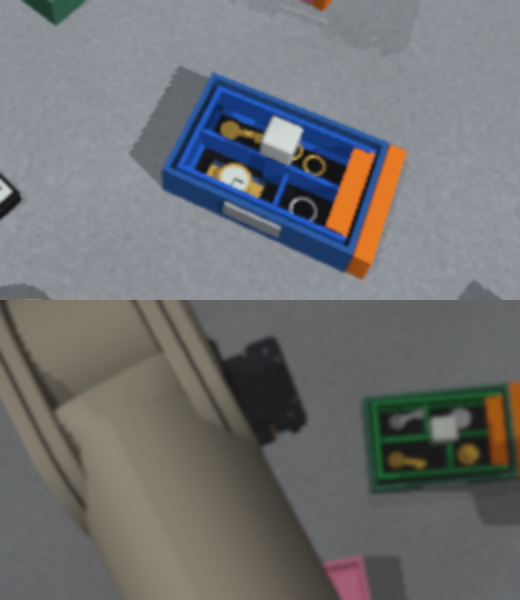

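The insert sits in the box with its orange end beside the orange block (crop pixels 350,190 and 378,210), and the green insert is unmoved. I'll do a quick numeric check before handing in.

```bash
python3 - <<'E'
from h import *
p=cv2.imread('pics/sc3.png');d=np.load('pics/sc3.npy');W=world('scene',d)
H,S,V=[cv2.cvtColor(p,cv2.COLOR_BGR2HSV)[...,i].astype(int) for i in range(3)]
a=np.deg2rad(20.8);R=np.array([[np.cos(a),np.sin(a)],[-np.sin(a),np.cos(a)]])
L=(W[...,:2]-[.5558,.1967])@R.T;z=W[...,2];near=(abs(L[...,0])<.07)&(abs(L[...,1])<.12)&(d>.1)
k=near&(S<40)&(V>150)&(z>.082)&(z<.095);print('knob',k.sum(),L[k].mean(0),z[k].mean())
o=near&(H<20)&(S>180)&(z>.036)&(z<.05)
for n,m in(('ins orange',o&(L[...,1]<.078)),('block',o&(L[...,1]>.083))):print(n,m.sum(),L[m].mean(0),np.median(z[m]))
E
```

```text
knob 239 [0.00650664 0.0010978 ] 0.08838453231298621
ins orange 453 [0.00691416 0.06612382] 0.04457995338987242
block 541 [0.00742437 0.09224861] 0.04258056271676913
```

```bash
python3 -c "
from workcell import *
print(sign_off())"
```

```text
the job is handed in; nothing more can be done
None
```

I lifted the blue insert by its knob about 8 cm, turned it half a turn while level, and lowered it back onto the floor of the blue box. I then let go and backed the arm away. The job was handed in at about 13 s, well under the 42 s limit.

- **Seating:** in the last checks the insert's rim was about 2 mm above the box's, and its knob top about 86 mm above the desk, both matching fully home. Its orange end is next to the box's orange block, about 66 mm along the box's +y.
- **Green insert:** it looked unmoved in the final top picture. I did not measure it.
- **Disagreement:** the scene camera read everything about 7 mm off in x and 2.5 mm high compared with the wrist camera. The box's fixed orange block showed the same offset, so I took it as calibration error. Relative to the block, the insert is centred within about 1 mm.
- **Force on seating:** the insert was pushed onto the floor with about 20 N before release.

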